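Seat a taper-shank collet holder over the spindle dogs

TASK

Lift the steel tool holder out of its wooden stand, lower its tapered shank into the upright spindle and turn it gently by feel until its two slots drop over the spindle's drive dogs; then, still holding it, press it fully home with a push of about 15 N for half a second, and let go, leaving it seated. The spindle's brake is on, so stop turning when the slots drop in: do not drag the spindle round by more than 20 degrees, and never push on it with more than 40 N. Leave the other loose things on the shelf where they lie.

Things in the scene. Friction and masses are not known exactly. Their poses are not given: they have to be found in the camera images.
- holder: Loose steel collet holder, 0.3 to 0.55 kg, upright in the stand, shank down. Origin on its axis at the underside of its flange; +z up. Flange 50 mm diameter, from 0 to 12 mm height, with two opposite open slots 16 mm wide, cut through its full thickness from the rim in to 17.5 mm from the axis, along the holder's +x and -x. Seated, its origin lies on the spindle's origin.
- nut (a point): Centre of the holder's plain round nut, the place to grip: 35 mm diameter, 36 mm tall, 36 mm above the holder's origin (from 18 to 54 mm). Below it, from 12 to 18 mm, a neck 33 mm in diameter; the holder's top is at 60 mm.
- shank_tip (a point): Lower end of the holder's shank, 47 mm below its origin. The shank tapers evenly from 32 mm diameter at the flange to 18 mm near the tip.
- stand: Fixed wooden block 110 x 110 x 70 mm with one upright hole (37 mm diameter, 60 mm deep) in the middle, from which the holder's shank hangs, flange on the block's top. Origin at the centre of its underside.
- head: Fixed grey spindle head: foot 130 x 130 x 14 mm, round housing about 90 mm in diameter up to 112 mm height. Origin at the centre of its underside; its front (-x) has four dark slits, an air fitting sticks out of +x. The spindle stands in it, nose up.
- spindle: Steel spindle nose, 57 mm diameter. Origin at the centre of its flat top face, 126 mm above the shelf; x axis parallel to the head's. Two dark drive dogs stand 8 mm high on the face, opposite each other, 11 mm wide, 19 to 28.5 mm off the axis. The nose is sprung: it starts to sink at about 6 N, then gives 1 mm per N to a hard stop 15 mm down (21 N); it rises again when relieved, damped.
- socket_end (a point): Lower end of the open taper socket in the spindle, on its axis 46 mm below the nose face. The socket's mouth is 33.6 mm in diameter and it narrows like the shank, 0.8 mm clearance all round. Seated, the flange's underside lies flat on the nose face; with slots not lined up (within about 4 degrees) it rests on the dogs, 8 mm higher.
- drive (a joint): How far the spindle with its dogs has been turned (rad, + anticlockwise from above) from where it stood; 0 at the start whichever way the dogs point. A brake with about 0.4 N m of friction holds it. The line through the two dogs points anywhere within 0.7 rad either side of the head's x axis; that angle is not given here and must be felt or seen.
- puller: Black plastic valve stem puller, a lever 180 mm long, lying on the shelf. Bystander. Origin at its middle, underside.
- hex_key: L-shaped steel hex key, 110 mm, lying on the shelf. Bystander. Origin near its middle, underside.
- spray_bottle: Empty clear plastic spray bottle, 66 mm diameter, 200 mm long, lying on its side. Bystander. Origin under its middle.
- compressor: Fixed aluminium air compressor, 250 x 130 mm, 220 mm high with its carrying bar. Bystander. Origin at the centre of its underside.
Not all that is in view belongs to the job. What is meant by the holder is not blue, orange or pink, and is the larger of those in its own colour.

How it is judged:
On the way, in this order (a step that is already met when the one before it is completed fails the run):
1. the holder is lifted clear of the stand (z of holder in the frame of stand above 0.13 m and contact force between holder and stand below 0.1 N), for 0.1 s.
2. the holder sits home over the dogs and is pressed there with more than 9 N, so that the sprung nose sinks 3 mm (z of holder in the frame of spindle between -0.0025 and 0.0025 m and horizontal distance between holder and spindle below 0.003 m and angle between the z axis of holder and the z axis of spindle, either way round below 0.05 rad and z of spindle in the frame of head below 0.123 m), for 0.2 s.
At the end, for the whole second after the job is handed in: The holder stands upright (within 0.05 rad) and still in the spindle, released, its flange underside on the nose face within 2.5 mm and its axis within 3 mm of the spindle's, its slots over the dogs; the spindle turned by less than 20 degrees (z of holder in the frame of spindle between -0.0025 and 0.0025 m and horizontal distance between holder and spindle below 0.003 m and angle between the z axis of holder and the z axis of spindle, either way round below 0.05 rad and value of joint drive between -0.35 and 0.35 rad and linear speed of holder below 0.02 m/s and angle between holder's own z axis and vertical below 0.05 rad and contact force between the fingers and holder below 0.1 N); the robot touches nothing.
It fails at once if holder and spindle pushed together with more than 40 N (contact force between holder and spindle above 40 N).
It fails at once if the spindle pushed by the robot with more than 40 N (contact force between any of the fingers, the arm and spindle above 40 N).
It fails at once if the spindle dragged round by more than 20 degrees (not (value of joint drive between -0.35 and 0.35 rad)).
It fails at once if a loose bystander moved more than 15 mm (distance of any of puller, hex_key, spray_bottle from where it was at the start of the episode above 0.015 m).
It also fails if it takes over 64 s, if anything falls off the work surface, if the arm or the gripper's body presses on something with over 40 N, if the wrist force passes 120 N, or if a joint passes its speed limit or range.

ROBOT

A 6-joint arm with a two-finger parallel gripper is mounted at the origin on the work surface. World frame = base frame: x ahead of the robot, y to its left, z up, the work surface at z = 0. Lengths are in m, angles in rad, forces in N, time in s.
With the tool pointing down it reaches from about 0.3 to 0.875 m from the base axis. Payload 4.2 kg.
Tool frame: the origin (TCP) lies midway between the tips of the shut fingers; the grasp point (between the pads) lies 19 mm behind it (bot.pinch_z is the distance from the TCP to the grasp point, in m); z points along the fingers, y is the direction in which the jaws open and shut (so a half turn about z gives the same grasp; the last joint's range is limited). The gripper opens to 85 mm and grips with 20 to 120 N. Pads are 22 mm wide; open, the fingers measure 114 mm over their backs; the gripper's body (76 mm by 85 mm) begins 54 mm behind the grasp point. The pads swing forward as they close: fully open they stand 13 mm farther back than shut.
Start: joints at [1.097, 0.32, 1.565, -0, 1.257, -0.02], TCP at [0.252, 0.517, 0.231] pointing down, gripper open.
Joint ranges: [-3.11, 3.11], [-0.84, 2.01], [0.21, 2.61], [-1.34, 4.49], [0.05, 2.63], [-2.56, 2.56]. Speed limits (rad/s): [2.57, 2.57, 3.14, 3.14, 3.14, 3.14].

INTERFACE

Orientations are given as a rotation vector (axis times angle).
In Python, from station import bot gives the robot as it stands. The module is installed in compiled form; this text tells all that it offers.
- The arm moves only by the tool drive_tool, never from a script. Its argument "plan" is a list of rows, each a list of 7 numbers: the turn, a rotation vector about the tool's x, y, z in rad, then the shift along the tool's x, y, z in cm, then the opening, from 0 (shut) to 1 (fully open). In form: [[wx, wy, wz, tx, ty, tz, fingers], ...]. A call has 1 to 12 rows; each row is the pose to reach, as a shift and turn from the pose commanded when the call began, along the tool's axes at that moment; what a row does not reach only later rows make up. A row lasts 1/8 s, in which the tool goes at most 62.5 mm and 10.7 degrees, less where a joint would pass 70% of its speed; a pose out of reach is approached as far as the arm can. A call with a gripper value outside its range is refused whole. The fingers move at their own pace and stop on an object; the grip force is fixed at half the most. Time passes only in rows, so rows that repeat a pose let the fingers close. It gives the time, the measured TCP pose, the force and the opening at its end, in the units of the state.
- bot.state(): the state, without advancing time (a new reading comes with each control period).
- bot.get_image(name): name is "scene" or "top" or "wrist"; returns the picture (400x640x3 uint8, red, green, blue); there is no depth.
- bot.camera_params(name): a dict with "intrinsics" (3x3 intrinsics, pixels), "pose" (4x4, takes a point from camera to world coordinates). Camera axes: x right, y up, looking along -z (the intrinsics and any distortion apply to the point x, -y, -z); pixel columns grow to the right and rows downward; lengths in m; the calibration is good to about 2 mm. A picture is of the moment at which its call begins: read the wrist's pose just before it. camera_params takes no time and is no camera call; for the wrist camera it gives the pose at the moment of the call.
- bot.sign_off(): hands the job in, once; it reports no verdict.
The state is a dict: "time": time; "q": joint angles; "joint_vel": joint speeds; "effort": joint torques, N m; "tcp_pos": TCP position; "ee_rot": TCP orientation; "ft_force": force on the tool from outside, world axes, zero at the start; "ft_torque": the same for the moment, N m; "gripper_width": finger opening in m.
Only numpy, scipy, OpenCV 4.12 (cv2) and the standard library are available. Lean on these libraries where they do the work, as an engineer would, in place of code of your own. Each camera call takes 0.05 s, during which the arm holds its last target.

## Working session

There is one attempt and no reset: what is moved stays moved. The work goes in short steps, Python scripts to look and compute and a tool call to move; the robot and the scene stay as the last step left them, time stands still between calls to the robot, and variables do not carry over. Pictures are saved under pics/ and viewed, and the job is handed in when it is done.

Besides the shell and the picture viewer there is one more tool, called after ">>>" as a command line: name --pt "numbers of a row" for each row, then --argument value for the rest. drive_tool: Moves the arm, as the interface text tells. Its arguments: {"type":"object","properties":{"plan":{"type":"array"}},"required":["plan"]}

```bash
mkdir -p pics; ls; python3 - <<'E'
from station import bot
import cv2
s=bot.state(); print({k:(v if not hasattr(v,'round') else v) for k,v in s.items()}, bot.pinch_z)
for n in ["scene","top","wrist"]:
    p=bot.camera_params(n); print(n,p)
    im=bot.get_image(n); cv2.imwrite(f"pics/{n}0.png",im[:,:,::-1])
E
```

```text
pics
{'time': 0.0, 'q': array([ 1.09699587e+00,  3.20285695e-01,  1.56567818e+00, -3.45749317e-06,
        1.25740356e+00, -2.00159942e-02]), 'joint_vel': array([-0.00113967, -0.0002223 ,  0.00035194,  0.00030239, -0.0006583 ,
        0.00076188]), 'effort': array([-1.62331566e-03, -4.15510261e+01, -2.34158349e+01, -1.81574560e-04,
        8.18986678e-03,  3.42648661e-06]), 'tcp_pos': array([0.25185237, 0.51637568, 0.23048616]), 'ee_rot': array([-7.06604078e-01, -3.06065394e+00,  2.70416478e-03]), 'ft_force': array([ 0.18581411, -0.03638346,  0.4306676 ]), 'ft_torque': array([-0.03617444, -0.04842952,  0.0379258 ]), 'gripper_width': 0.08524647784234242} 0.0187
scene {'intrinsics': array([[458.48275646,   0.        , 325.54173451],
       [  0.        , 458.48275646, 198.62489656],
       [  0.        ,   0.        ,   1.        ]]), 'pose': array([[ 0.53433488, -0.70449079,  0.46709631,  1.19236703],
       [ 0.84525619,  0.44880387, -0.29002941, -0.3709419 ],
       [-0.00531158,  0.54978888,  0.83528676,  1.21370376],
       [ 0.        ,  0.        ,  0.        ,  1.        ]])}
t
[... 156 characters left out ...]
  1.        ]]), 'pose': array([[ 0.0289497 ,  0.98520558, -0.16891385,  0.34035486],
       [-0.99954556,  0.02995271,  0.00339248,  0.007928  ],
       [ 0.00840172,  0.16873888,  0.98562498,  1.49586473],
       [ 0.        ,  0.        ,  0.        ,  1.        ]])}
wrist {'intrinsics': array([[357.34831738,   0.        , 312.63374372],
       [  0.        , 357.34831738, 197.33030393],
       [  0.        ,   0.        ,   1.        ]]), 'pose': array([[ 0.43877771, -0.85713713, -0.26979632,  0.18184388],
       [ 0.89859428,  0.41801095,  0.13339852,  0.5507046 ],
       [-0.00156301, -0.30096973,  0.95363241,  0.37277082],
       [ 0.        ,  0.        ,  0.        ,  1.        ]])}
```

View pics/scene0.png

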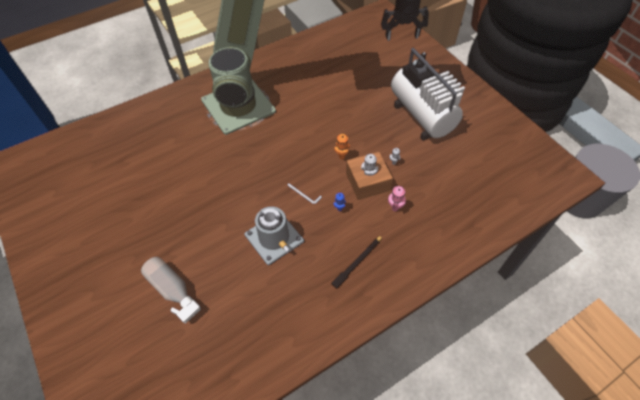

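View pics/top0.png

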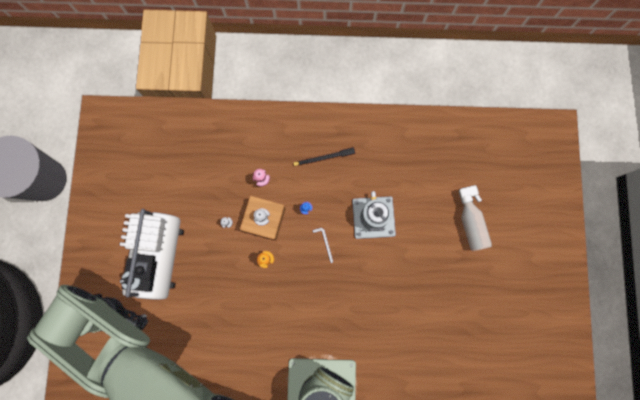

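View pics/wrist0.png

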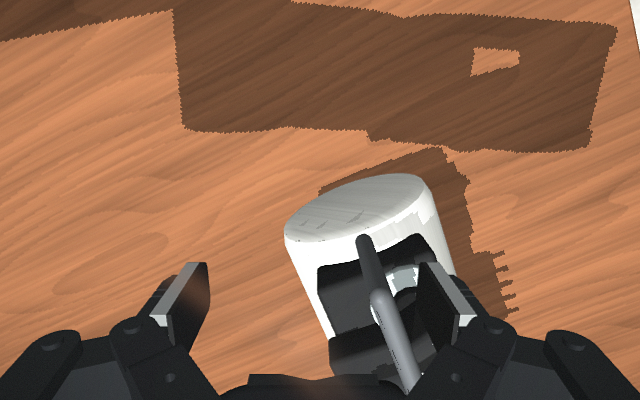

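```bash
cat > h.py <<'E'
from station import bot
import cv2, numpy as np
from scipy.spatial.transform import Rotation as R
def ray(p,u,v):
    K=p['intrinsics'];T=p['pose']
    d=np.array([(u-K[0,2])/K[0,0],-(v-K[1,2])/K[1,1],-1.]); return T[:3,3],T[:3,:3]@d
def atz(p,u,v,z):
    o,d=ray(p,u,v); return o+d*(z-o[2])/d[2]
def proj(p,X):
    K=p['intrinsics'];T=p['pose']; c=T[:3,:3].T@(np.asarray(X,float)-T[:3,3]); 
    return K[0,2]+K[0,0]*c[0]/-c[2], K[1,2]+K[1,1]*-c[1]/-c[2]
def crop(im,u,v,w,h,f,name):
    u0=max(0,int(u-w));v0=max(0,int(v-h)); c=im[v0:int(v+h),u0:int(u+w)]
    c=cv2.resize(c,None,fx=f,fy=f,interpolation=cv2.INTER_CUBIC); cv2.imwrite(name,c[:,:,::-1]); return u0,v0
E
python3 - <<'E'
from h import *
a=cv2.imread('pics/top0.png')[:,:,::-1]; 
print(crop(a,262,217,60,45,6,'pics/c1.png'),crop(a,374,213,40,30,10,'pics/c2.png'))
b=cv2.imread('pics/scene0.png')[:,:,::-1]; 
print(crop(b,370,180,60,45,6,'pics/c3.png'),crop(b,272,230,45,40,8,'pics/c4.png'))
pt=bot.camera_params('top');ps=bot.camera_params('scene')
print(atz(pt,261,214,.13),atz(ps,370,158,.13), atz(pt,376,212,.126),atz(ps,271,214,.126))
E
```

```text
(202, 172) (334, 183)
(310, 135) (227, 190)
[0.5354084  0.19307429 0.13      ] [0.53463558 0.19599136 0.13      ] [ 0.55250614 -0.15196206  0.126     ] [ 0.54588849 -0.14854631  0.126     ]
```

View pics/c1.png

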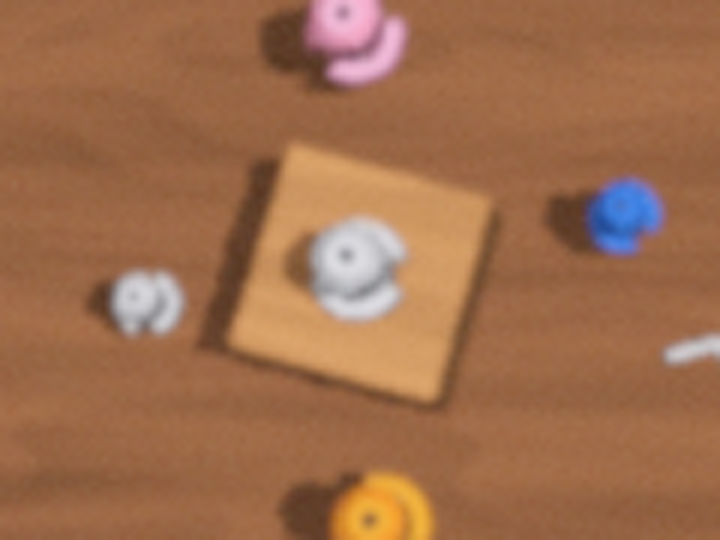

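View pics/c2.png

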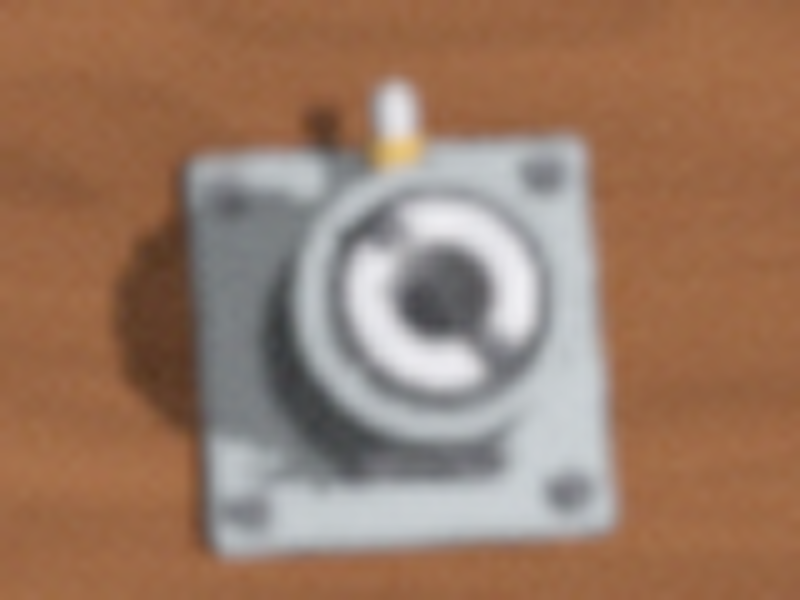

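View pics/c3.png

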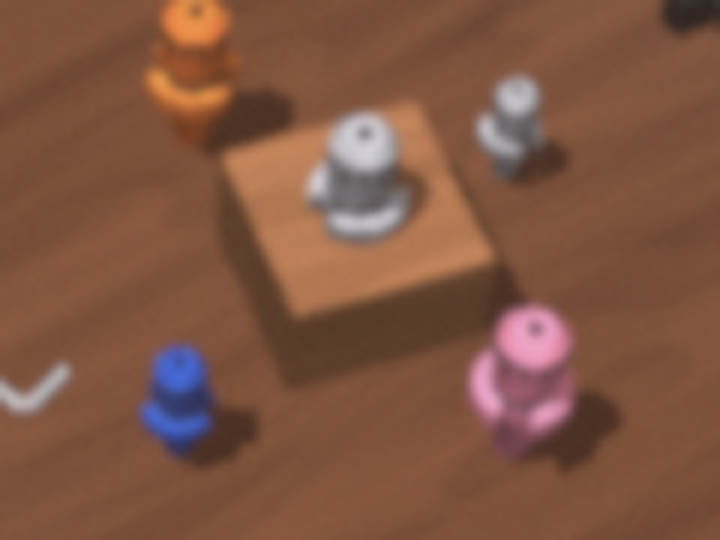

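View pics/c4.png

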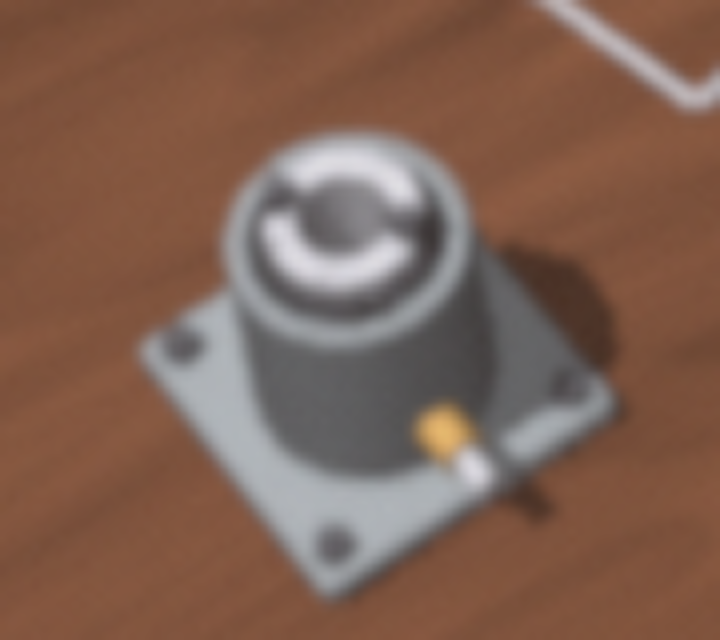

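The candidates in the top view are the silver piece in the wooden stand (260,215), a small silver one (225,222), blue (305,208), orange (265,259) and pink (260,177). I choose the silver one in the stand: it is the larger of the two silver pieces, and the crop confirms it. The spindle is at about (378,212), with dogs near (372,206) and (384,218).

```bash
python3 - <<'E'
from h import *
np.set_printoptions(precision=4,suppress=True)
pt=bot.camera_params('top');ps=bot.camera_params('scene')
def c(o,u,v,f): return o[0]+(u+.5)/f-.5,o[1]+(v+.5)/f-.5
tc=lambda *a:a
H1=c((202,172),348,258,6);H3=c((310,135),364,133,6)
print('holder',atz(pt,*H1,.13),atz(ps,*H3,.13))
S2=c((334,183),445,293,10);S4=c((227,190),347,213,8)
print('spindle',atz(pt,*S2,.126),atz(ps,*S4,.126))
d1=atz(pt,*c((334,183),382,228,10),.134);d2=atz(pt,*c((334,183),500,350,10),.134);print('dogs',d1,d2,(d1+d2)/2,np.degrees(np.arctan2(*(d1-d2)[[1,0]])))
d1=atz(ps,*c((227,190),282,192,8),.134);d2=atz(ps,*c((227,190),427,230,8),.134);print('dogs',d1,d2,(d1+d2)/2,np.degrees(np.arctan2(*(d2-d1)[[1,0]])))
e=[atz(pt,*c((334,183),*q,10),.014) for q in [(190,160),(580,140),(615,525),(215,555)]]
print('head ang',np.degrees(np.arctan2(*(e[0]-e[3])[[1,0]])),np.degrees(np.arctan2(*(e[0]-e[1])[[1,0]])),np.mean(e,0),np.linalg.norm(e[0]-e[1]))
for n,(u,v) in dict(pink=(340,12),blue=(622,205),silv=(133,298),orange=(370,520)).items(): print(n,atz(pt,*c((202,172),u,v,6),.09))
e=[atz(pt,*c((202,172),*q,6),.07) for q in [(290,143),(495,200),(435,405),(232,348)]];print('stand',np.mean(e,0),np.linalg.norm(e[0]-e[1]))
s=bot.state();M=R.from_rotvec(s['ee_rot']).as_matrix();print(M)
print('cam in tool',M.T@(bot.camera_params('wrist')['pose'][:3,3]-s['tcp_pos']), M.T@bot.camera_params('wrist')['pose'][:3,:3])
E
```

```text
holder [0.5335 0.1972 0.13  ] [0.5311 0.1994 0.13  ]
spindle [ 0.5532 -0.1581  0.126 ] [ 0.5506 -0.1544  0.126 ]
dogs [ 0.5711 -0.1381  0.134 ] [ 0.5352 -0.1738  0.134 ] [ 0.5531 -0.1559  0.134 ] 44.856886363995784
dogs [ 0.5358 -0.1709  0.134 ] [ 0.576  -0.1361  0.134 ] [ 0.5559 -0.1535  0.134 ] 40.838578327742724
head ang 4.642118718097008 94.72610444301085 [ 0.5535 -0.1572  0.014 ] 0.1281894431895416
pink [0.6685 0.2138 0.09  ]
blue [0.571  0.0631 0.09  ]
silv [0.5152 0.3116 0.09  ]
orange [0.4059 0.1846 0.09  ]
stand [0.5342 0.1973 0.07  ] 0.11206078781815318
[[-0.8988  0.4384 -0.0006]
 [ 0.4384  0.8988 -0.0012]
 [ 0.     -0.0013 -1.    ]]
cam in tool [ 0.078  -0.0001 -0.1422] [[-0.0004  0.9536  0.301 ]
 [ 1.      0.0004  0.0001]
 [-0.      0.301  -0.9536]]
```

>>> drive_tool --pt "0 0 0 0 0 -5 1" --pt "0 0 0 -3 -1.2 -9 1" --pt "0 0 0 -8 -3.3 -9 1" --pt "0 0 0 -13 -5.4 -9 1" --pt "0 0 0 -18 -7.5 -8 1" --pt "0 0 0 -23 -9.6 -7 1" --pt "0 0 0 -28 -11.7 -5 1" --pt "0 0 0 -33 -13.8 -3 1" --pt "0 0 0 -37 -15.4 -2 1" --pt "0 0 0 -39.2 -16.3 -2 1" --pt "0 0 0 -39.2 -16.3 -2 1"

```text
time: 1.52
tcp_pos: [0.5336, 0.1972, 0.2506]
ee_rot: [-0.711, -3.059, 0.001]
ft_force: [-1.3, -0.6, -0.2]
gripper_width: 0.0854
```

```bash
python3 - <<'E'
from h import *
s=bot.state();p=bot.camera_params('wrist');im=bot.get_image('wrist');cv2.imwrite('pics/w1.png',im[:,:,::-1])
np.savez('w1.npz',K=p['intrinsics'],T=p['pose'],tcp=s['tcp_pos'],r=s['ee_rot'])
print(s['time'],s['tcp_pos'],s['ee_rot'],s['ft_force'],proj(p,[.533,.198,.13]),proj(p,[.533,.198,.082]))
E
```

```text
1.525 [0.53361563 0.19719188 0.2506371 ] [-7.10767325e-01 -3.05916337e+00  8.72789469e-04] [-1.34099291 -0.6137217  -0.24937249] (np.float64(313.51253995344234), np.float64(190.1388221464524)) (np.float64(313.42511340357663), np.float64(175.05858556246787))
```

View pics/w1.png

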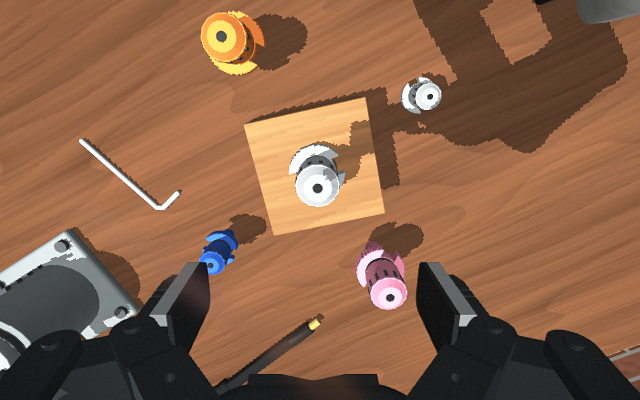

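```bash
python3 - <<'E'
from h import *
a=cv2.imread('pics/w1.png')[:,:,::-1]
print(crop(a,317,175,40,35,9,'pics/c5.png'))
E
```

```text
(277, 140)
```

View pics/c5.png

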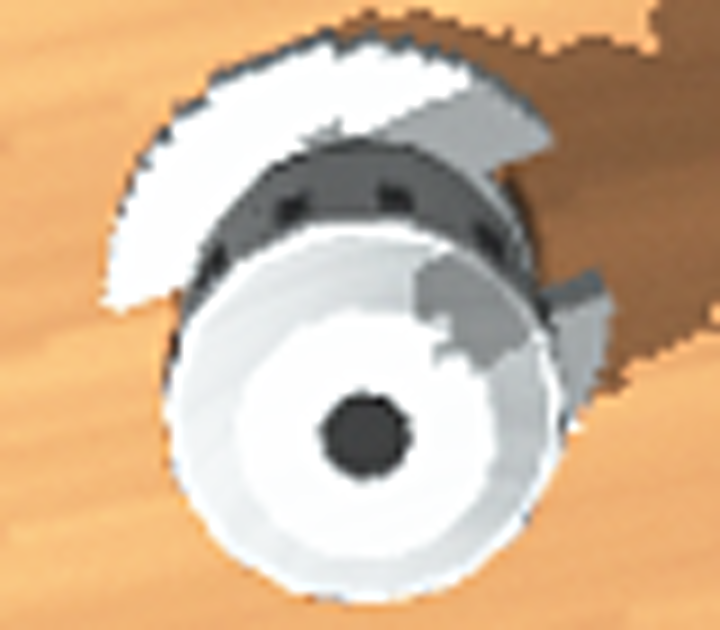

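```bash
python3 - <<'E'
from h import *
from scipy.optimize import least_squares
d=np.load('w1.npz');p=dict(intrinsics=d['K'],pose=d['T'])
c=lambda u,v:(277+(u+.5)/9-.5,140+(v+.5)/9-.5)
print(atz(p,*c(366,435),.13))
obs=[('t',c(366,435)),(1,c(107,303)),(2,c(553,140)),(3,c(605,285))]
# image: slots left & right ; 1=upper corner of left slot(top surf z .082), 2 upper corner right slot, 3 lower right slot corner
def model(x,flip):
    X,Y,th=x;o=[]
    for k,_ in obs:
        if k=='t': P=[X,Y,.13]
        else:
            a=th+dict([(1,np.pi+flip*.3257),(2,-flip*.3257),(3,flip*.3257)])[k]
            P=[X+.025*np.cos(a),Y+.025*np.sin(a),.082]
        o.append(proj(p,P))
    return np.array(o)
for flip in (1,-1):
  for t0 in np.arange(0,6.3,.7):
    r=least_squares(lambda x:(model(x,flip)-np.array([q for _,q in obs])).ravel(),[.533,.198,t0],x_scale=[.01,.01,.1]);
    if r.cost<50: print(flip,r.x,np.degrees(r.x[2]),r.cost,(r.fun).round(1))
E
```

```text
[0.53264201 0.20133639 0.13      ]
-1 [0.53209246 0.20123177 1.47757566] 84.65884938551416 0.5677630338181606 [-0.4 -0.6 -0.2  0.4  0.2 -0.1  0.5  0.4]
-1 [0.53209246 0.20123177 1.47757566] 84.65884934239891 0.5677630338181704 [-0.4 -0.6 -0.2  0.4  0.2 -0.1  0.5  0.4]
-1 [0.53209246 0.20123177 1.47757566] 84.6588493665769 0.5677630338181422 [-0.4 -0.6 -0.2  0.4  0.2 -0.1  0.5  0.4]
-1 [0.53209246 0.20123177 1.47757567] 84.6588495359104 0.5677630338181497 [-0.4 -0.6 -0.2  0.4  0.2 -0.1  0.5  0.4]
-1 [0.53209246 0.20123177 1.47757569] 84.65885070537003 0.5677630338186473 [-0.4 -0.6 -0.2  0.4  0.2 -0.1  0.5  0.4]
-1 [0.53209246 0.20123177 1.47757567] 84.6588498370277 0.5677630338181737 [-0.4 -0.6 -0.2  0.4  0.2 -0.1  0.5  0.4]
-1 [0.53209246 0.20123177 1.47757566] 84.65884944837424 0.5677630338181349 [-0.4 -0.6 -0.2  0.4  0.2 -0.1  0.5  0.4]
-1 [0.53209246 0.20123177 7.76076096] 444.65884900015686 0.5677630338181953 [-0.4 -0.6 -0.2  0.4  0.2 -0.1  0.5  0.4]
-1 [0.53209246 0.20123177 7.76076095] 444.65884800122853 0.5677630338187738 [-0.4 -0.6 -0.2  0.4  0.2 -0.1  0.5  0.4]
```

>>> drive_tool --pt "0 0 0 0.25 0.2 4 1" --pt "0 0 0 0.25 0.2 9 1" --pt "0 0 0 0.25 0.2 13 1" --pt "0 0 0 0.25 0.2 15.5 1" --pt "0 0 0 0.25 0.2 16.5 1" --pt "0 0 0 0.25 0.2 16.5 1"

```text
time: 2.33
tcp_pos: [0.5312, 0.202, 0.0864]
ee_rot: [-0.705, -3.061, -0.0]
ft_force: [0.1, -0.0, 0.5]
gripper_width: 0.0854
```

```bash
python3 - <<'E'
from h import *
s=bot.state();im=bot.get_image('wrist');cv2.imwrite('pics/w2.png',im[:,:,::-1])
print(s['tcp_pos'],s['ft_force'])
E
```

```text
[0.5312196  0.2020353  0.08643238] [ 0.12984664 -0.00872047  0.50547659]
```

View pics/w2.png

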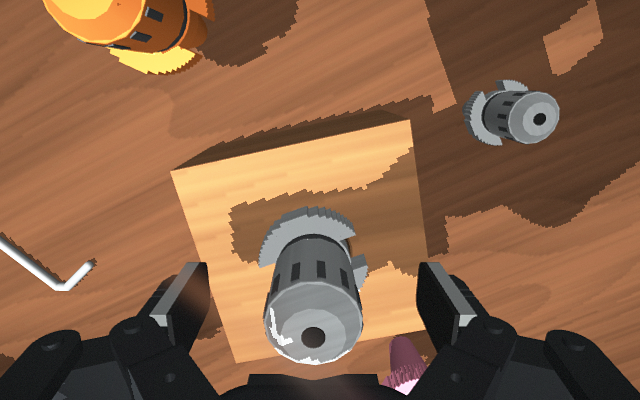

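The holder's top hole is at (313,338), midway between the jaws (187 and 438). I'll close the gripper now.

>>> drive_tool --pt "0 0 0 0 0 0 0" --pt "0 0 0 0 0 0 0" --pt "0 0 0 0 0 0 0" --pt "0 0 0 0 0 0 0" --pt "0 0 0 0 0 0 0" --pt "0 0 0 0 0 0 0"

```text
time: 3.12
tcp_pos: [0.5321, 0.2017, 0.0871]
ee_rot: [0.707, 3.06, 0.002]
ft_force: [-0.7, 1.1, 6.1]
gripper_width: 0.0338
```

```bash
python3 - <<'E'
from h import *
s=bot.state();p=bot.camera_params('wrist');im=bot.get_image('wrist');cv2.imwrite('pics/w3.png',im[:,:,::-1])
np.savez('w3.npz',K=p['intrinsics'],T=p['pose'],tcp=s['tcp_pos'],r=s['ee_rot'])
print(s['tcp_pos'],s['ft_force'],s['gripper_width'])
E
```

```text
[0.53209989 0.20172862 0.08711423] [-0.66989047  1.08878238  6.10706806] 0.03377354644280334
```

View pics/w3.png

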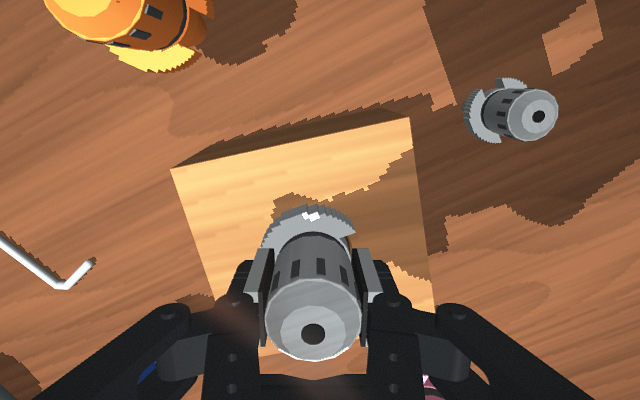

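>>> drive_tool --pt "0 0 0 0 0 -1 0" --pt "0 0 0 0 0 -3 0" --pt "0 0 0 0 0 -6 0" --pt "0 0 0 0 0 -9 0" --pt "0 0 0 0 0 -12 0" --pt "0 0 0 0 0 -14 0" --pt "0 0 0 0 0 -14 0" --pt "0 0 0 0 0 -14 0"

```text
time: 4.18
tcp_pos: [0.5306, 0.2009, 0.2247]
ee_rot: [-0.706, -3.058, 0.003]
ft_force: [-0.8, 1.0, -5.5]
gripper_width: 0.0336
```

```bash
python3 - <<'E'
from h import *
s=bot.state()
print(s['tcp_pos'],s['ft_force'],s['ft_torque'],s['gripper_width'],s['q'])
M=R.from_rotvec(s['ee_rot']).as_matrix(); print(M, M.T@np.array([.579-s['tcp_pos'][0],-.221-s['tcp_pos'][1],0]))
E
```

```text
[0.53056719 0.20087639 0.2247212 ] [-0.80940375  1.00119539 -5.52897661] [ 0.00669367  0.00347527 -0.01537654] 0.033630457452754975 [ 3.41709783e-01  3.13440406e-01  1.59067387e+00 -9.94168764e-05
  1.24084314e+00 -7.75192125e-01]
[[-0.89875694  0.43843598 -0.0031387 ]
 [ 0.43844124  0.89875903 -0.00121614]
 [ 0.00228773 -0.00246915 -0.99999433]] [-0.22849733 -0.35793053  0.00036104]
```

>>> drive_tool --pt "0 0 0.05 -1 -1.6 0 0" --pt "0 0 0.15 -3 -4.7 0 0" --pt "0 0 0.25 -6 -9.4 0 0" --pt "0 0 0.35 -9 -14.1 0 0" --pt "0 0 0.45 -12 -18.8 0 0" --pt "0 0 0.55 -15 -23.5 0 0" --pt "0 0 0.65 -18 -28.2 0 0" --pt "0 0 0.7 -20.8 -32.5 0 0" --pt "0 0 0.73 -22.3 -35 0 0" --pt "0 0 0.73 -22.8 -35.8 0 0" --pt "0 0 0.73 -22.8 -35.8 0 0" --pt "0 0 0.73 -22.8 -35.8 0 0"

```text
time: 5.68
tcp_pos: [0.5792, -0.2193, 0.226]
ee_rot: [-1.751, -2.607, -0.0]
ft_force: [0.3, -0.8, -5.0]
gripper_width: 0.0337
```

```bash
python3 - <<'E'
from h import *
s=bot.state();p=bot.camera_params('wrist');im=bot.get_image('wrist');cv2.imwrite('pics/w4.png',im[:,:,::-1])
np.savez('w4.npz',K=p['intrinsics'],T=p['pose'],tcp=s['tcp_pos'],r=s['ee_rot'])
print(s['tcp_pos'],s['ft_force'],s['ft_torque'],s['gripper_width'],s['q'])
E
```

```text
[ 0.57920372 -0.21931628  0.22596473] [ 0.28675467 -0.80326245 -5.01961978] [ 0.03921942 -0.01608374  0.02374404] 0.03369302466288095 [-3.80822932e-01  3.93567519e-01  1.46519268e+00  5.79178944e-04
  1.28407073e+00 -7.68741307e-01]
```

View pics/w4.png

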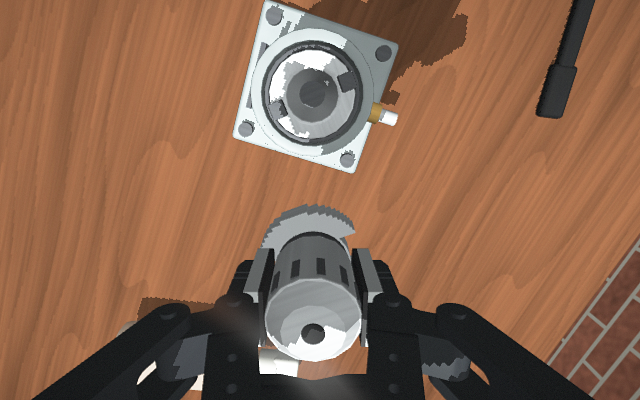

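```bash
python3 - <<'E'
from h import *
a=cv2.imread('pics/w4.png')[:,:,::-1]
print(crop(a,313,92,60,45,6,'pics/c6.png'),crop(a,312,280,60,80,5,'pics/c7.png'))
E
```

```text
(253, 47) (252, 200)
```

View pics/c6.png

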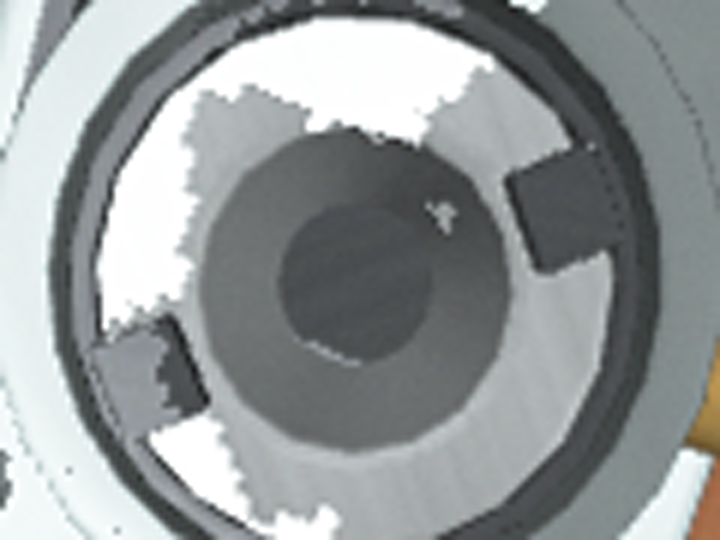

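View pics/c7.png

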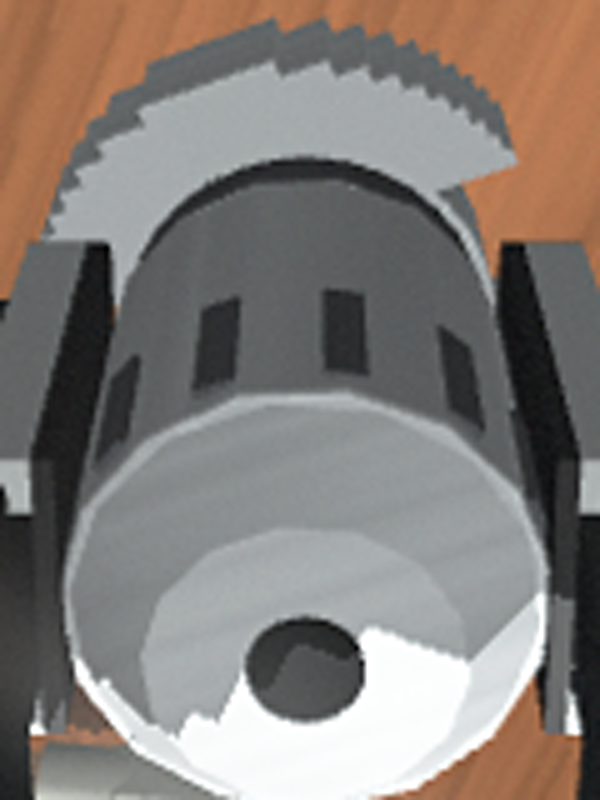

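```bash
cat > fit.py <<'E'
from h import *
from scipy.optimize import least_squares
np.set_printoptions(precision=4,suppress=True)
d=np.load('w4.npz');p=dict(intrinsics=d['K'],pose=d['T']);tcp=d['tcp'];M=R.from_rotvec(d['r']).as_matrix()
print('yaw tool x',np.degrees(np.arctan2(M[1,0],M[0,0])))
c=lambda u,v:(253+(u+.5)/6-.5,47+(v+.5)/6-.5)
obs=np.array([c(505,182),c(550,273),c(170,318),c(210,405),c(590,148),c(140,437)])
# right dog: upper inner, lower inner; left dog upper inner, lower inner; right outer upper, left outer lower
loc=[(19,1),(19,-1),(-19,1),(-19,-1),(27.9,1),(-27.9,-1)]
mouth=np.array([c(202,290),c(512,290),c(355,128),c(355,452)])
def model(x):
    X,Y,th,=x; C,S=np.cos(th),np.sin(th);o=[]
    for a,b in loc:
        a=a*1e-3;b=b*5.5e-3
        o.append(proj(p,[X+C*a-S*b,Y+S*a+C*b,.134]))
    return np.array(o)
def cr(x):
    X,Y=x[:2]; o=[]
    for q in mouth:
        w=atz(p,*q,.126); o.append((np.hypot(w[0]-X,w[1]-Y)-.0168)*1000)
    return np.array(o)
best=min((least_squares(lambda x:np.r_[(model(x)-obs).ravel(),2*cr(x)],[.553,-.156,t],x_scale=[.01,.01,.1]) for t in np.arange(0,6.3,.7)),key=lambda r:r.cost)
print(best.x,np.degrees(best.x[2]),best.cost,best.fun)
sp=M.T@(np.array([*best.x[:2],.126])-tcp); print('spindle in tool',sp)
c7=lambda u,v:(252+(u+.5)/5-.5,200+(v+.5)/5-.5)
oz=tcp[2]-.0171
h=atz(p,*c7(305,668),oz+.06); k=atz(p,*c7(517,157),oz+.012)
print('holder in tool',M.T@(h-tcp),'corner',M.T@(k-tcp))
v=k-h; print('corner r',np.hypot(*v[:2]),'ang',np.degrees(np.arctan2(v[1],v[0])))
# lateral extents of nut top edges
print(M.T@(atz(p,*c7(68,590),oz+.057)-tcp),M.T@(atz(p,*c7(545,590),oz+.057)-tcp))
E
python3 fit.py
```

```text
yaw tool x 112.21666281882283
[ 0.5514 -0.154   0.7522] 43.09672390462806 4.275433308329046 [ 0.8838 -1.0036 -0.724   1.0626  0.1323 -1.03    0.0138  1.092   0.2716
 -0.7603 -1.1323  0.8054  0.2956 -0.1018  0.2756  0.2857]
spindle in tool [ 0.0708 -0.001   0.1001]
holder in tool [-0.0009 -0.0008 -0.0429] corner [0.0154 0.0181 0.0051]
corner r 0.024988517943451784 ang 63.11682919284592
[ 0.003  -0.0167 -0.0399] [ 0.0029  0.0153 -0.0399]
```

>>> drive_tool --pt "0 0 0.01 2 0 0 0" --pt "0 0 0.025 4.5 0 0 0" --pt "0 0 0.025 6.4 0 0 0" --pt "0 0 0.025 7.2 0 0 0" --pt "0 0 0.025 7.2 0 0 0" --pt "0 0 0.025 7.2 0 0 0" --pt "0 0 0.025 7.2 0 0 0"

```text
time: 6.6
tcp_pos: [0.5526, -0.1543, 0.2261]
ee_rot: [1.786, 2.584, -0.0]
ft_force: [-0.2, 0.9, -5.2]
gripper_width: 0.0337
```

```bash
cat >> fit.py <<'E'
s=bot.state();t=s['tcp_pos'];M2=R.from_rotvec(s['ee_rot']).as_matrix()
hc=t+M2@np.array([-.0009,-.0008,.0171])
print('now',t,'yaw',np.degrees(np.arctan2(M2[1,0],M2[0,0])),'tilt',M2[:2,2],'f',s['ft_force'],s['ft_torque'],s['time'])
print('err holder->spindle tool',M2.T@(np.array([*best.x[:2],.126])-hc), 'q',s['q'])
E
python3 fit.py|tail -2
python3 - <<'E'
from h import *
for n,u,v in (('scene',272,215),('top',376,212)):
    crop(bot.get_image(n),u,v,50,40,7,f'pics/{n}5.png')
E
```

```text
now [ 0.5526 -0.1543  0.2261] yaw 110.70465367464993 tilt [ 0.     -0.0001] f [-0.167   0.8546 -5.2126] [ 0.0394 -0.0282  0.0028] 6.6
err holder->spindle tool [ 0.0016 -0.0002  0.083 ] q [-0.2922  0.3209  1.576  -0.0001  1.2447 -0.6536]
```

View pics/scene5.png

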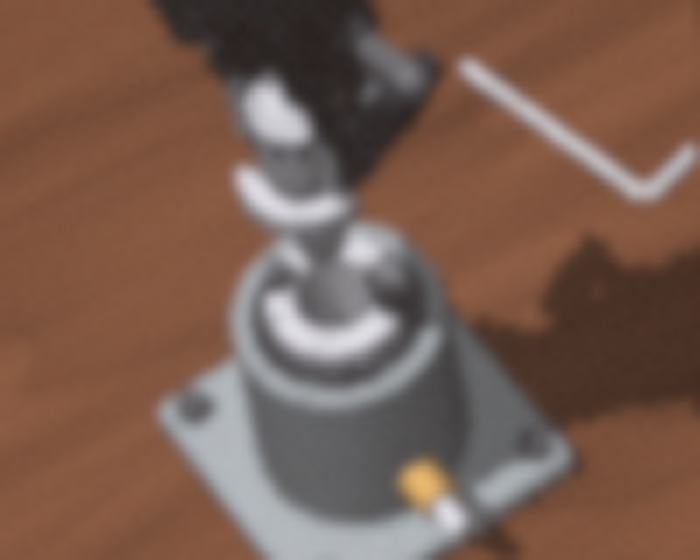

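>>> drive_tool --pt "0 0 0 0.15 0 2 0" --pt "0 0 0 0.15 0 4 0" --pt "0 0 0 0.15 0 5.5 0" --pt "0 0 0 0.15 0 6.5 0" --pt "0 0 0 0.15 0 7 0" --pt "0 0 0 0.15 0 7 0" --pt "0 0 0 0.15 0 7 0"

```text
time: 7.58
tcp_pos: [0.5523, -0.1524, 0.1569]
ee_rot: [1.784, 2.584, 0.001]
ft_force: [0.5, -0.6, -4.8]
gripper_width: 0.0337
```

```bash
python3 fit.py|tail -2
```

```text
now [ 0.5523 -0.1524  0.1569] yaw 110.74348616817129 tilt [ 0.0014 -0.0003] f [ 0.5409 -0.6064 -4.8055] [-0.005  -0.0669 -0.0278] 7.575
err holder->spindle tool [-0.0003 -0.0007  0.0138] q [-0.2893  0.3719  1.6831  0.0001  1.0852 -0.6514]
```

>>> drive_tool --pt "0 0 0 0 -0.05 0.2 0" --pt "0 0 0 0 -0.05 0.4 0" --pt "0 0 0 0 -0.05 0.6 0" --pt "0 0 0 0 -0.05 0.8 0" --pt "0 0 0 0 -0.05 0.9 0" --pt "0 0 0 0 -0.05 0.9 0"

```text
time: 8.32
tcp_pos: [0.5514, -0.1524, 0.1472]
ee_rot: [-1.785, -2.585, -0.0]
ft_force: [0.2, -0.2, -5.2]
gripper_width: 0.0339
```

```bash
python3 fit.py|tail -2
```

```text
now [ 0.5514 -0.1524  0.1472] yaw 110.73971654420019 tilt [-0.0001  0.0002] f [ 0.2217 -0.1621 -5.2244] [ 0.0377  0.0212 -0.04  ] 8.325
err holder->spindle tool [-0.0006  0.0003  0.0041] q [-0.2899  0.3801  1.6972  0.0001  1.0644 -0.6519]
```

Force hasn't changed at 4 mm above the face, so the slots are already past the dog tops. I'll continue down gently.

>>> drive_tool --pt "0 0 0 -0.05 0 0.1 0" --pt "0 0 0 -0.05 0 0.2 0" --pt "0 0 0 -0.05 0 0.3 0" --pt "0 0 0 -0.05 0 0.4 0" --pt "0 0 0 -0.05 0 0.4 0"

```text
time: 8.95
tcp_pos: [0.5516, -0.1529, 0.1433]
ee_rot: [-1.785, -2.585, -0.0]
ft_force: [-0.1, -0.2, -4.5]
gripper_width: 0.0337
```

```bash
python3 fit.py|tail -2
```

```text
now [ 0.5516 -0.1529  0.1433] yaw 110.7416614713493 tilt [0.     0.0001] f [-0.073  -0.1626 -4.4784] [ 0.0221  0.0097 -0.0013] 8.95
err holder->spindle tool [-0.0001  0.0003  0.0002] q [-0.2906  0.3842  1.7018  0.0001  1.0556 -0.6526]
```

>>> drive_tool --pt "0 0 0 0 0 0.1 0" --pt "0 0 0 0 0 0.2 0" --pt "0 0 0 0 0 0.3 0" --pt "0 0 0 0 0 0.4 0" --pt "0 0 0 0 0 0.4 0" --pt "0 0 0 0 0 0.4 0"

```text
time: 9.7
tcp_pos: [0.5517, -0.153, 0.1395]
ee_rot: [1.785, 2.585, 0.0]
ft_force: [-2.2, 1.0, 4.6]
gripper_width: 0.0338
```

```bash
python3 fit.py|tail -2
```

```text
now [ 0.5517 -0.153   0.1395] yaw 110.74120488596274 tilt [ 0.0004 -0.    ] f [-2.2335  1.0217  4.6092] [0.0732 0.4021 0.0216] 9.7
err holder->spindle tool [-0.      0.0002 -0.0036] q [-0.2906  0.3877  1.7068  0.0001  1.0467 -0.6526]
```

>>> drive_tool --pt "0 0 0 0 0 0.1 0" --pt "0 0 0 0 0 0.2 0" --pt "0 0 0 0 0 0.3 0" --pt "0 0 0 0 0 0.4 0" --pt "0 0 0 0 0 0.5 0" --pt "0 0 0 0 0 0.55 0" --pt "0 0 0 0 0 0.55 0" --pt "0 0 0 0 0 0.55 0" --pt "0 0 0 0 0 0.55 0" --pt "0 0 0 0 0 0.55 0" --pt "0 0 0 0 0 0.55 0"

```text
time: 11.08
tcp_pos: [0.5517, -0.153, 0.1348]
ee_rot: [1.785, 2.584, 0.0]
ft_force: [-3.1, 1.6, 8.8]
gripper_width: 0.0335
```

```bash
python3 fit.py|tail -2; python3 - <<'E'
from h import *
for n,u,v in (('scene',272,215),('top',376,212)):
    crop(bot.get_image(n),u,v,50,40,7,f'pics/{n}6.png')
cv2.imwrite('pics/w6.png',bot.get_image('wrist')[:,:,::-1])
E
```

```text
now [ 0.5517 -0.153   0.1348] yaw 110.7412968794112 tilt [ 0.0008 -0.0002] f [-3.1011  1.5691  8.835 ] [ 0.1373  0.6794 -0.0244] 11.075
err holder->spindle tool [ 0.      0.0002 -0.0083] q [-0.2906  0.3921  1.7132  0.0001  1.0354 -0.6526]
```

View pics/scene6.png

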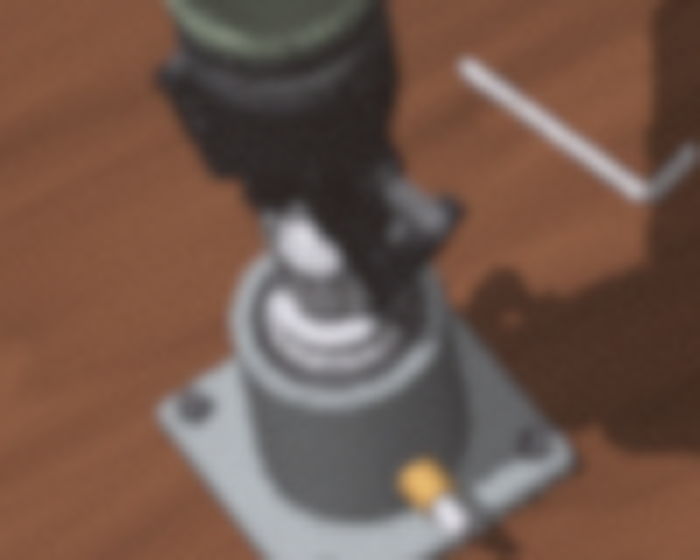

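View pics/w6.png

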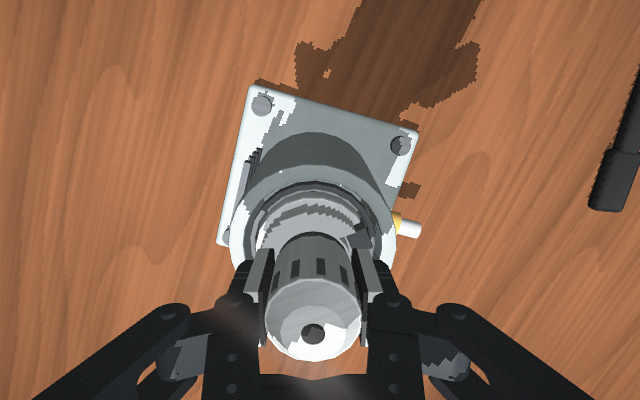

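>>> drive_tool --pt "0 0 0 0.03 -0.03 0 0" --pt "0 0 0 0.06 -0.06 0.05 0" --pt "0 0 0 0.06 -0.06 0.1 0" --pt "0 0 0 0.06 -0.06 0.1 0" --pt "0 0 0 0.06 -0.06 0.1 0" --pt "0 0 0 0.06 -0.06 0.1 0" --pt "0 0 0 0.06 -0.06 0.1 0" --pt "0 0 0 0.06 -0.06 0.1 0"

```text
time: 12.22
tcp_pos: [0.5517, -0.1529, 0.1341]
ee_rot: [1.784, 2.583, 0.001]
ft_force: [-2.6, 0.4, 9.6]
gripper_width: 0.0337
```

```bash
python3 fit.py|tail -2
```

```text
now [ 0.5517 -0.1529  0.1341] yaw 110.74296085648605 tilt [ 0.0026 -0.0009] f [-2.6104  0.3609  9.5526] [ 0.1152  0.5962 -0.0343] 12.225
err holder->spindle tool [-0.      0.0002 -0.009 ] q [-0.2904  0.3918  1.7156 -0.0002  1.0314 -0.6524]
```

>>> drive_tool --pt "0 0 0 -0.03 0.03 -0.2 0" --pt "0 0 0 -0.03 0.03 -0.4 0" --pt "0 0 0 -0.03 0.03 -0.6 0" --pt "0 0 0 -0.03 0.03 -0.8 0" --pt "0 0 0 -0.03 0.03 -0.88 0" --pt "0 0 0 -0.03 0.03 -0.88 0" --pt "0 0 0 -0.03 0.03 -0.88 0"

```text
time: 13.1
tcp_pos: [0.5516, -0.1529, 0.1416]
ee_rot: [1.785, 2.584, 0.001]
ft_force: [0.1, -1.0, 3.3]
gripper_width: 0.0336
```

```bash
python3 fit.py|tail -2
```

```text
now [ 0.5516 -0.1529  0.1416] yaw 110.73966140137622 tilt [ 0.001  -0.0003] f [ 0.0539 -0.9954  3.2612] [-0.0682 -0.0618  0.0087] 13.1
err holder->spindle tool [-0.0001  0.0002 -0.0015] q [-0.2905  0.3853  1.7047  0.      1.0506 -0.6525]
```

Contact is light now (about 8 N total, 1.5 mm sunk) and the lateral force is small. I'll ease up a little more, then open.

>>> drive_tool --pt "0 0 0 0 0 -0.1 0" --pt "0 0 0 0 0 -0.15 0" --pt "0 0 0 0 0 -0.15 0.2" --pt "0 0 0 0 0 -0.15 0.5" --pt "0 0 0 0 0 -0.15 1" --pt "0 0 0 0 0 -0.15 1" --pt "0 0 0 0 0 -0.15 1" --pt "0 0 0 0 0 -0.15 1" --pt "0 0 0 0 0 -0.15 1"

```text
time: 14.22
tcp_pos: [0.5512, -0.1527, 0.1431]
ee_rot: [1.785, 2.585, 0.0]
ft_force: [0.0, 0.2, 0.5]
gripper_width: 0.0856
```

```bash
python3 fit.py|tail -2;python3 - <<'E'
from h import *
cv2.imwrite('pics/w7.png',bot.get_image('wrist')[:,:,::-1]); print(bot.state()['gripper_width'])
E
```

```text
now [ 0.5512 -0.1527  0.1431] yaw 110.74263431739858 tilt [0.0001 0.0001] f [0.0162 0.1649 0.5354] [ 0.0499 -0.0515  0.0302] 14.225
err holder->spindle tool [-0.0004  0.0006  0.    ] q [-0.2905  0.3837  1.7031  0.0001  1.0548 -0.6526]
0.08544419211299845
```

View pics/w7.png

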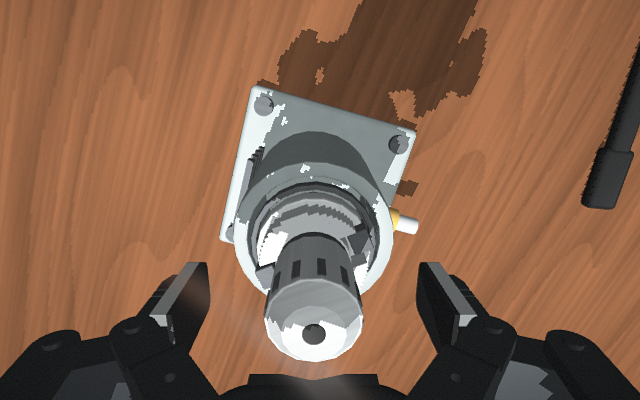

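Released, with clear gaps on both sides. I'll retreat straight up and check from above.

>>> drive_tool --pt "0 0 0 0 0 -2 1" --pt "0 0 0 0 0 -5 1" --pt "0 0 0 0 0 -9 1" --pt "0 0 0 0 0 -13 1" --pt "0 0 0 0 0 -15 1" --pt "0 0 0 0 0 -15 1" --pt "0 0 0 0 0 -15 1"

```text
time: 15.15
tcp_pos: [0.5506, -0.1526, 0.2918]
ee_rot: [-1.784, -2.583, 0.001]
ft_force: [0.1, -0.2, -0.8]
gripper_width: 0.0855
```

```bash
python3 - <<'E'
from h import *
p=bot.camera_params('wrist');im=bot.get_image('wrist')
C=[.5514,-.154]
u,v=proj(p,[*C,.16]);print(u,v,proj(p,[*C,.186]),crop(im,u,v,60,45,6,'pics/c8.png'))
np.savez('w8.npz',K=p['intrinsics'],T=p['pose'])
crop(bot.get_image('scene'),272,215,50,40,7,'pics/scene8.png')
E
```

```text
314.21759924378284 188.8896449825248 (np.float64(314.31341380861375), np.float64(198.77514055882486)) (254, 143)
```

View pics/c8.png

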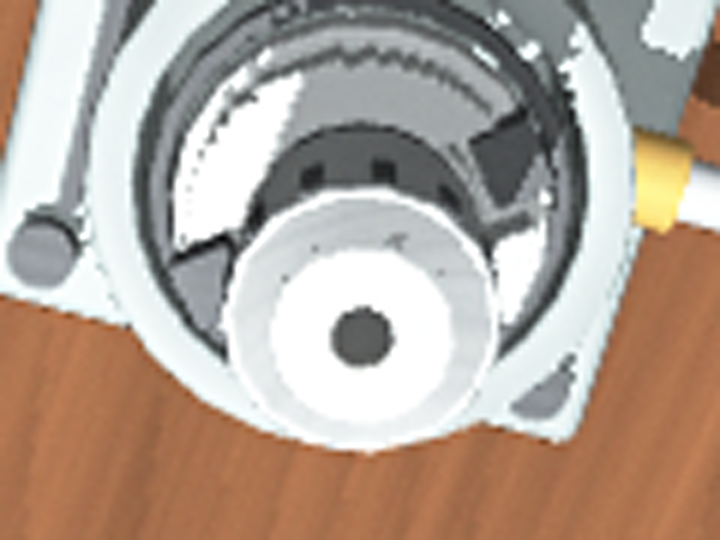

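View pics/scene8.png

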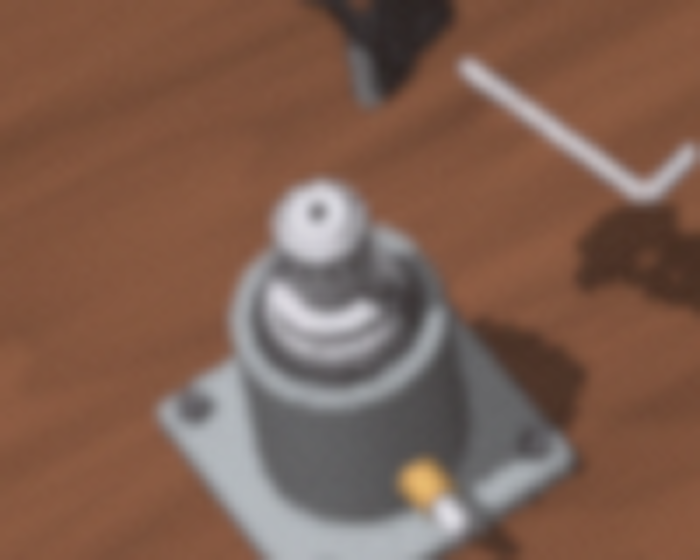

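The top hole is at (314.4, 199.4) against a predicted (314.3, 198.8) for a seated, upright holder. The dogs show inside the slots.

```bash
python3 - <<'E'
from station import bot
s=bot.state();print(s['time'],s['tcp_pos'],s['ft_force']);print(bot.sign_off())
E
```

```text
15.25 [ 0.55055917 -0.15259004  0.29151204] [-0.68533225  0.08280859 -0.0639381 ]
the job is handed in; nothing more can be done
None
```

The holder is seated in the spindle with its slots over the dogs, pressed home and released. I handed the job in at about 15 s; no verdict was reported.

- **Alignment:** I measured the slot angle (44.5°) and the dog angle (43.1°) with the wrist camera, and turned the holder 1.4° on the way over. It went straight down over the dogs at first touch, so I did not have to search by turning it.
- **Pressing:** I pushed with about 14 to 14.6 N for well over half a second. The nose sank about 8 to 9 mm, which matches the stated spring with the flange on the face. I then eased off, let go and moved the arm up clear.
- **Last checks:** The nut's top hole is within a pixel of where a seated, upright holder would show, and the picture shows the dogs inside the slots. The wrist force is near zero. The loose things in my path were not touched as far as I saw, though I did not measure their positions again.
- **What disagreed:** While pressing there was a side force of about 3 N and a moment of about 0.6 N m. A 0.8 mm correction hardly changed it. The side force was down to about 1 N, and the moment under 0.1 N m, once the push was relieved.

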